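# Stand the toppled bookends back on their feet

## Task

Two clay bookends, one glazed blue and one glazed cream, have toppled onto their backs on the drying board, each with its foot sticking up in the air. With your fingertips, push each raised foot over and down until both bookends stand upright on their feet again, right about where they lay. Do not pinch or lift them, and leave the vase, the bowl and the jar where they are.

Things in the scene. Friction and masses are not known exactly. Their poses are not given: they have to be found in the camera images.
- board: wooden drying board lying on the table, fixed, 300 mm (x) by 800 mm (y), 20 mm thick; origin at the centre of its underside, z up. The bookends lie on its top, 20 mm above the table
- blue: blue-glazed L-shaped clay bookend, 0.5-1 kg, 100 mm wide: upright plate 130 mm tall, 20 thick; foot 100 mm long from the back, 18 thick. Origin: middle of the heel edge, where sole meets back. x: heel to toe along the sole; z: up the back of the upright. Standing: z up. At the start it lies on its back: x straight up, z level; its foot must go over roughly away from the robot (within 55 degrees)
- cream: cream-glazed L-shaped clay bookend, 0.5-1 kg, 100 mm wide: upright plate 130 mm tall, 20 thick; foot 100 mm long from the back, 18 thick. Origin: middle of the heel edge, where sole meets back. x: heel to toe along the sole; z: up the back of the upright. Standing: z up. At the start it lies on its back: x straight up, z level; its foot must go over roughly towards the robot (within 55 degrees)
- blue_heel (a point): middle of the blue bookend's heel edge, the same point as the bookend's origin
- cream_heel (a point): middle of the cream bookend's heel edge, the same point as the bookend's origin
- blue_toe (a point): middle of the blue bookend's toe edge: the far end of the foot, on the glazed face, 100 mm from the heel along x and 18 mm along z. Pushing the glazed face near here, level and away from the lying upright (along -z), rolls the bookend over its heel edge with 2 to 4 N; after some 60 degrees it drops onto its sole by itself
- cream_toe (a point): middle of the cream bookend's toe edge: the far end of the foot, on the glazed face, 100 mm from the heel along x and 18 mm along z. Pushing the glazed face near here, level and away from the lying upright (along -z), rolls the bookend over its heel edge with 2 to 4 N; after some 60 degrees it drops onto its sole by itself
- blue_front: the blue glazed inner face of that bookend (front of the upright and top of the foot), a fixed part of it with the same origin and axes
- cream_front: the cream glazed inner face of that bookend (front of the upright and top of the foot), a fixed part of it with the same origin and axes
- blue_back: the cork sole and plain clay back of the blue bookend, a fixed part of it with the same origin and axes
- cream_back: the cork sole and plain clay back of the cream bookend, a fixed part of it with the same origin and axes
- vase: small loose terracotta vase, 84 mm across and 125 mm tall, standing beside the board; origin at the centre of its underside; a bystander
- bowl: small loose terracotta bowl, 100 mm across and 50 mm tall, standing beyond the board; origin at the centre of its underside; a bystander
- jar: small loose lidded terracotta jar, lid part of it, 84 mm across and 118 mm tall, standing beside the board; origin at the centre of its underside; a bystander
Not all that is in view belongs to the job. Leave any red or yellow look-alike of the cream alone.

How it is judged (in metres and radians):
At the end, for the whole second after the job is handed in: both bookends stand at rest on their feet on the board: upright within 0.06 rad, heel edge on the board's top (within about 5 mm) and within 70 mm of where it was at the start; vase, bowl and jar upright and within 20 mm of where they stood (angle between each of blue, cream's own z axis and vertical below 0.06 rad and z of blue_heel in the frame of board between 0.015 and 0.026 m and distance of each of blue_heel, cream_heel from where it was at the start of the episode below 0.07 m and linear speed of each of blue, cream below 0.02 m/s and angular speed of each of blue, cream below 0.1 rad/s and z of cream_heel in the frame of board between 0.015 and 0.026 m and distance of each of vase, bowl, jar from where it was at the start of the episode below 0.02 m and angle between each of vase, bowl, jar's own z axis and vertical below 0.1 rad); the robot touches nothing.
It fails at once if a bookend is lifted off the board (its heel edge more than 25 mm above it) (z of any of blue_heel, cream_heel in the frame of board above 0.045 m).
It fails at once if a bookend is pinched: the fingers press on its glazed front and on its sole or back at once ((contact force between the fingers and blue_front above 2 N and contact force between the fingers and blue_back above 2 N) or (contact force between the fingers and cream_front above 2 N and contact force between the fingers and cream_back above 2 N)).
It fails at once if the vase, bowl or jar is shoved (over 20 mm) or tipped ((distance of vase from where it was at the start of the episode above 0.02 m or angle between vase's own z axis and vertical above 0.3 rad) or (distance of bowl from where it was at the start of the episode above 0.02 m or angle between bowl's own z axis and vertical above 0.3 rad) or (distance of jar from where it was at the start of the episode above 0.02 m or angle between jar's own z axis and vertical above 0.3 rad)).
It also fails if it takes over 53 s, if anything falls off the work surface, if the arm or the gripper's body presses on something with over 40 N, if the wrist force passes 120 N, or if a joint passes its speed limit or range.

## Robot

A 7-joint arm with a two-finger parallel gripper is mounted at the origin on the work surface. World frame = base frame: x ahead of the robot, y to its left, z up, the work surface at z = 0. Lengths are in mm, angles in rad, forces in N, time in s.
With the tool pointing down it reaches from about 400 to 900 mm from the base axis. Payload 5.5 kg.
Tool frame: the origin (TCP) lies between the finger pads; the fingertips stand ctrl.finger_overhang ahead of it and the grasp point (between the pads) lies 5 mm behind it (ctrl.finger_overhang is the distance from the TCP to the fingertips, in mm); z points along the fingers, y is the line along which they close (so a half turn about z gives the same grasp; the last joint's range is limited). The gripper opens to 92 mm and grips with 3 to 60 N. Pads are 19 mm wide; open, the fingers measure 130 mm over their backs; the gripper's body (75 mm by 190 mm) begins 47 mm behind the grasp point.
Start: joints at [1.404, 0.501, -0.427, 1.55, 0.221, 1.138, -0.21], TCP at [270.879, -590.867, 240.729] pointing down, gripper open.
Joint ranges: [-2.88, 2.88], [-0.31, 2.03], [-1.54, 1.56], [0.2, 2.42], [-1.41, 4.55], [0.19, 2.02], [-2.57, 2.57]. Speed limits (rad/s): [2.57, 2.57, 3.14, 3.14, 3.14, 3.14, 3.14].

## Interface

Orientations are given as a rotation vector (axis times angle).
In Python, from plant import state, snapshot, ticket, silhouettes, ctrl gives the robot as it stands.
- The arm moves only by the shell command python3 -m pendant 'ROWS' [OPENING] [FORCE]. ROWS is text: rows parted by semicolons, each of 6 numbers parted by spaces: the shift along the tool's x, y, z as a fraction of full scale, then the turn, a rotation vector about the tool's x, y, z as a fraction of full scale. A call has 1 to 8 rows; each row shifts and turns the commanded pose from where the row before left it, along the tool's axes as they then stand; what a row does not reach is not made up. Full scale, the value 1, is 0.02 m for a shift and 0.08 rad for a turn. A row lasts 1/10 s, in which the tool goes at most 50 mm and 8.59 degrees, less where a joint would pass 70% of its speed; a pose out of reach is approached as far as the arm can. A call with a number of a shift or a turn outside -1 to 1 is refused whole. A call with a gripper value outside its range is refused whole. OPENING is the closure, from -1 (fully open) to 1 (shut), set as the call begins (- or left out, the last holds). The fingers move at their own pace and stop on an object; FORCE is the grip in N (left out, the last holds). Time passes only in rows, so rows that do not move let the fingers close. It gives the time, the measured TCP pose, the force, the opening and the grip force at its end, in the units of the state.
- state(): the state, without advancing time (a new reading comes with each control period).
- snapshot(name): name is "scene" or "top" or "wrist"; returns a dict with "image" (384x512x3 uint8, red, green, blue), "K" (3x3 intrinsics, pixels), "cam_to_world" (4x4, takes a point from camera to world coordinates); the wrist camera has in their place "mount" (4x4, takes a point from camera to tool coordinates, whose origin is the TCP and whose axes are the flange's). Camera axes: x right, y down, z forward; pixel columns grow to the right and rows downward; lengths in mm; the calibration is good to about 2 mm. A picture is of the moment at which its call begins: read the wrist's pose just before it. There is no depth.
- ticket.job_done(): hands the job in; it is judged then, once.
Trained networks look in a picture, given as the dict that the camera call returned (one of the last four; its "shot" number tells which), for a name from the list of things; names that differ only in an ending like _2 or _b are one class to them, and where a whole thing is asked for, a point or a joint stands for the part that bears it (a point fixed in the world has none). Each returns a list of dicts, best first, with "confidence" (0 to 1); they miss things now and then, are a little off and sometimes report something else, mostly with a low value. They report only what shows in the picture. A call takes as long as a camera call. They do not tell look-alikes from the thing itself.
- silhouettes(name, picture): "pixels" (384x512 bool, what is visible of it) and "box" ([left, top, right, bottom] in pixels, round what is visible of it).
The state is a dict: "clock": time; "qpos": joint angles; "joint_vel": joint speeds; "tau": joint torques, N m; "position": TCP position; "tool_rot": TCP orientation; "wrist_force": force on the tool from outside, world axes, zero at the start; "torque": the same for the moment, N m; "finger_gap": finger opening in mm; "gripper_force": force on a finger pad.
Only numpy, scipy, OpenCV 4.12 (cv2) and the standard library are available. Lean on these libraries where they do the work, as an engineer would, in place of code of your own. Each camera call takes 0.05 s, during which the arm holds its last target. There are 200 camera calls.

## Working session

There is one attempt and no reset: what is moved stays moved. The work goes in short steps, Python scripts to look and compute and a shell command to move; the robot and the scene stay as the last step left them, time stands still between calls to the robot, and variables do not carry over. Pictures are saved under pics/ and viewed, at most 10 in all, crops included, and the job is handed in when it is done.

```bash
mkdir -p pics; cat > h.py <<'E'
import numpy as np, cv2
from plant import state, snapshot, ticket, silhouettes, ctrl
from scipy.spatial.transform import Rotation as R
def onplane(p,uv,z):
    K=p["K"];T=p["cam_to_world"]
    d=T[:3,:3]@np.linalg.inv(K)@np.array([uv[0],uv[1],1.]);o=T[:3,3]
    return o+d*(z-o[2])/d[2]
E
python3 - <<'E'
from h import *
ims=[]
for n in("scene","top"):
    p=snapshot(n);ims.append(p["image"])
    print(n,p["cam_to_world"].round(2).tolist(),p["K"].round(1).tolist())
    for t in("blue_front","blue_back","cream_front","cream_back","vase","bowl","jar","board"):
        for d in silhouettes(t,p)[:3]:
            ys,xs=np.where(d["pixels"]); 
            print(t,round(d["confidence"],2),np.round(d["box"]).tolist(),xs.mean().round(),ys.mean().round())
    cv2.imwrite(f"pics/{n}.png",cv2.resize(p["image"][:,:,::-1],(800,600)))
print(state(),ctrl.finger_overhang)
E
```

```text
scene [[0.84, 0.41, -0.37, 1142.2], [0.55, -0.6, 0.59, -925.93], [0.02, -0.69, -0.72, 1229.21], [0.0, 0.0, 0.0, 1.0]] [[434.8, 0.0, 250.1], [0.0, 434.8, 189.9], [0.0, 0.0, 1.0]]
blue_front 0.63 [299.0, 201.0, 329.0, 229.0] 313.0 214.0
blue_back 0.63 [207.0, 206.0, 227.0, 241.0] 217.0 222.0
blue_back 0.33 [180.0, 205.0, 213.0, 236.0] 196.0 221.0
blue_back 0.28 [181.0, 205.0, 226.0, 244.0] 205.0 222.0
cream_front 0.92 [274.0, 164.0, 300.0, 184.0] 286.0 175.0
cream_front 0.86 [215.0, 114.0, 248.0, 151.0] 233.0 135.0
cream_front 0.81 [247.0, 105.0, 268.0, 124.0] 256.0 113.0
cream_back 0.73 [336.0, 187.0, 361.0, 206.0] 347.0 197.0
cream_back 0.46 [270.0, 163.0, 271.0, 181.0] 268.0 171.0
cream_back 0.42 [236.0, 98.0, 242.0, 120.0] 240.0 108.0
vase 0.91 [292.0, 101.0, 307.0, 131.0] 299.0 117.0
bowl 0.7 [300.0, 198.0, 328.0, 228.0] 313.0 214.0
bowl 0.31 [182.0, 207.0, 213.0, 236.0] 197.0 221.0
jar 0.67 [118.0, 266.0, 150.0, 304.0] 133.0 284.0
jar 0.4 [266.0, 157.0, 272.0, 183.0] 268.0 169.0
board 0.9 [138.0, 135.0, 328.0, 308.0] 233.0 222.0
top [[-0.11, -0.97, 0.2, 314.16], [-0.99, 0.11, -0.
[... 850 characters left out ...]
.40424434,  0.50085519, -0.42698138,  1.55040269,  0.22080763,
        1.13830705, -0.21033765]), 'joint_vel': array([ 1.26625107e-03,  9.83167972e-04, -3.26885194e-04, -5.97975026e-05,
        2.13194948e-03,  2.05509921e-03, -2.21247032e-03]), 'tau': array([ 2.33199989e-04, -5.66427863e+01, -5.81058741e+00, -2.79505724e+01,
       -6.66287541e-02,  2.05236679e-02,  2.26217423e-05]), 'position': array([ 270.83919972, -590.88677034,  240.75401587]), 'tool_rot': array([3.06930667e+00, 6.69827644e-01, 2.70766650e-05]), 'wrist_force': array([ 0.2422868,  0.1634828, -0.8766134]), 'torque': array([-0.05787051,  0.01028905, -0.02484574]), 'gripper_force': 0.0, 'finger_gap': 91.75992562668773} 14.0
```

View pics/scene.png

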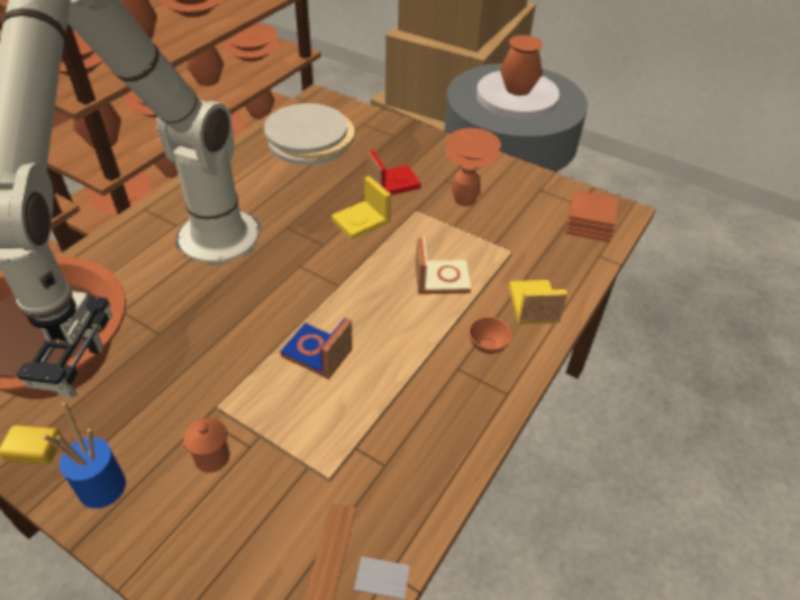

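View pics/top.png

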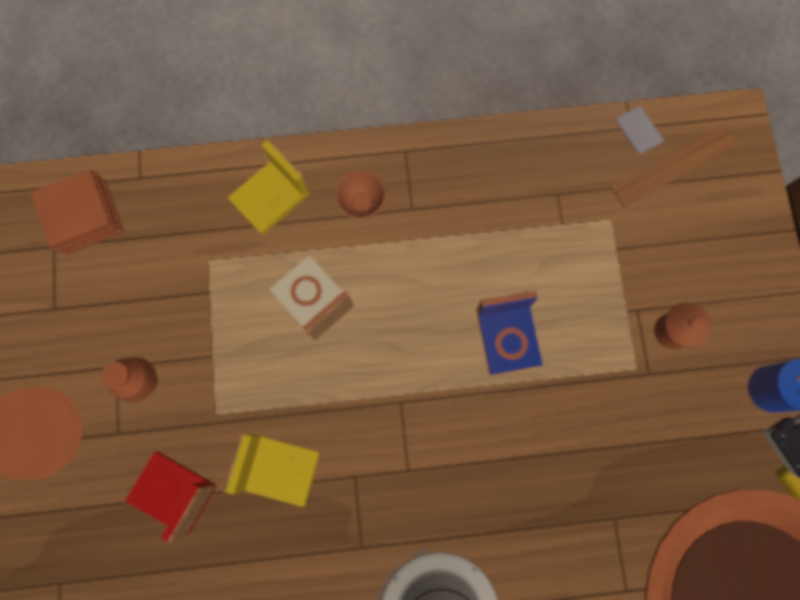

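The top view (800x600) shows these candidates:
- **Blue:** only the bookend on the board at (508,330). The brush cup at (780,385) is also blue but isn't a bookend.
- **Cream:** the white one on the board at (308,295). Its look-alikes are yellow at (268,190) and (275,470), and red at (170,495), so I choose the one on the board.

Next I'll fit poses and check them in a crop.

```bash
cat >> h.py <<'E'
from scipy.optimize import minimize
B=[np.array([[x,y,z] for x in(0,a) for y in(-50,50) for z in(0,b)],float) for a,b in((20,130),(100,18))]
def proj(p,P):
    T=np.linalg.inv(p["cam_to_world"]);c=P@T[:3,:3].T+T[:3,3];u=c@p["K"].T
    return u[:,:2]/u[:,2:]
def pose(q,tilt=0):  # q=x,y,yaw of local z when lying; tilt 0 lying, pi/2 standing
    zh=np.array([np.cos(q[2]),np.sin(q[2]),0]);up=np.array([0,0,1.])
    X=np.cos(tilt)*up-np.sin(tilt)*zh; Z=np.cos(tilt)*zh+np.sin(tilt)*up
    return np.c_[X,np.cross(Z,X),Z],np.array([q[0],q[1],20.])
def render(p,q,tilt=0,s=4):
    A,t=pose(q,tilt);m=np.zeros((384*s,512*s),np.uint8)
    for b in B:
        h=cv2.convexHull((proj(p,b@A.T+t)*s+s/2).astype(np.int32));cv2.fillConvexPoly(m,h,1)
    return cv2.resize(m.astype(np.float32),(512,384),interpolation=cv2.INTER_AREA)
def fit(pics,masks,q0,tilt=0):
    def c(v):
        q=[v[0]*10,v[1]*10,v[2]/10];e=0
        for p,m in zip(pics,masks):
            r=render(p,q,tilt);e+=1-np.minimum(r,m).sum()/np.maximum(r,m).sum()
        return e/len(pics)
    best=min((minimize(c,np.array([q0[0]/10+d,q0[1]/10+f,q0[2]*10+g]),method="Nelder-Mead",options=dict(initial_simplex=None,maxiter=150)) for d,f,g in((0,0,0),(1,-1,1.5),(-1,1,-1.5))),key=lambda r:r.fun)
    v=best.x;return np.array([v[0]*10,v[1]*10,v[2]/10]),best.fun
E
python3 - <<'E'
from h import *
ps=[snapshot("top"),snapshot("scene")]
roi={"blue":[(290,170,360,250),(170,195,235,250)],"cream":[(165,155,235,220),(260,145,310,195)]}
q0={"blue":None,"cream":None}
ov=ps[0]["image"].copy();ov2=ps[1]["image"].copy()
cent={"blue":(325,192,np.pi),"cream":(208,200,np.pi/4)}
for n in roi:
    ms=[];use=[]
    for p,b in zip(ps,roi[n]):
        for d in silhouettes(n,p):
            ys,xs=np.where(d["pixels"])
            if b[0]<xs.mean()<b[2] and b[1]<ys.mean()<b[3]:
                print(n,d["confidence"],d["box"]);ms.append(d["pixels"].astype(np.float32));use.append(p);break
    g=onplane(ps[0],cent[n][:2],40)
    sets=[(use,ms)]+[([u],[m]) for u,m in zip(use,ms)]
    for i,(u,m) in enumerate(sets):
        q,e=fit(u,m,[g[0],g[1],cent[n][2]]);print(n,q.round(2),round(e,3))
        if i==0:
            for I,p in((ov,ps[0]),(ov2,ps[1])):
                A,t=pose(q)
                for bx in B:
                    w=proj(p,bx@A.T+t)
                    for a in range(8):
                        for k in(1,2,4):
                            if not a&k: cv2.line(I,tuple(np.int32(w[a]*16+8)),tuple(np.int32(w[a|k]*16+8)),(0,255,0),1,shift=4)
def crop(I,b):return cv2.resize(I[b[1]:b[3],b[0]:b[2]],(400,300),interpolation=cv2.INTER_NEAREST)
a=crop(ov,(280,170,380,245));b=crop(ov,(160,150,260,225));c=crop(ov2,(160,190,260,265));d=crop(ov2,(240,140,340,215))
cv2.imwrite("pics/crop.png",np.vstack([np.hstack([a,b]),np.hstack([c,d])])[:,:,::-1])
for n,uv,z in(("vase",(75,240),0),("bowl",(230,124),25),("jar",(437,209),60)):print(n,onplane(ps[0],uv,z).round())
E
```

```text
blue 0.97 [305.9, 182.4, 348.8, 239.3]
blue [ 545.87 -183.82    3.22] 0.055
blue [ 545.87 -183.82    3.22] 0.055
cream 0.66 [172.6, 163.5, 225.3, 218.8]
cream [545.84 138.4    0.63] 0.028
cream [545.84 138.4    0.63] 0.028
vase [494. 563.   0.]
bowl [799.  64.  25.]
jar [ 459. -512.   60.]
```

View pics/crop.png

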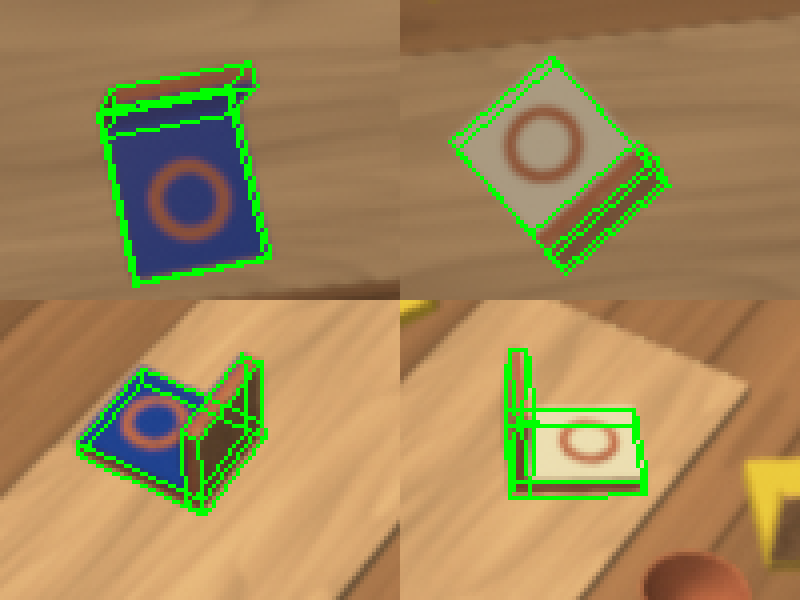

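Overlay check in the crop: the green models match both bookends. Cream is whitish with a clay ring, and blue is unique. The next step is to turn the tool so its closing axis runs along the blue foot's width, close the fingers, and travel at height.

```bash
python3 -m pendant '0 0 0 0 0 0.88;0 0 0 0 0 0.88;0 0 0 0 0 0.88;0 0 0 0 0 0.88;0 0 0 0 0 0.88;0.65 -0.96 0 0 0 0;0.65 -0.96 0 0 0 0;0.65 -0.96 0 0 0 0' 1 20
python3 -m pendant '0.65 -0.96 0 0 0 0;0.65 -0.96 0 0 0 0;0.65 -0.96 0 0 0 0;0.65 -0.96 0 0 0 0;0.65 -0.96 0 0 0 0;0.65 -0.96 0 0 0 0;0.65 -0.96 0 0 0 0;0.65 -0.96 0 0 0 0'
python3 -m pendant '0.65 -0.96 0 0 0 0;0.65 -0.96 0 0 0 0;0.65 -0.96 0 0 0 0;0.65 -0.96 0 0 0 0;0.65 -0.96 0 0 0 0;0.65 -0.96 0 0 0 0;0 0 0 0 0 0;0 0 0 0 0 0'
python3 - <<'E'
from h import *
s=state();p=s["position"];M=R.from_rotvec(s["tool_rot"]).as_matrix()
print(s["clock"],p,M[:,0],M[:,2],s["wrist_force"])
z=np.array([np.cos(3.22),np.sin(3.22),0]);t=np.array([545.9,-183.8,0])+z*45;t[2]=120
print("units",(M.T@(t-p)/20).round(2))
E
```

```text
clock: 2.0
position: [305.6, -529.7, 240.7]
tool_rot: [-3.139, -0.121, -0.0]
wrist_force: [0.5, -0.4, 0.2]
finger_gap: 32.4
gripper_force: 0.0
clock: 2.8
position: [397.5, -368.4, 240.9]
tool_rot: [3.139, 0.122, 0.0]
wrist_force: [0.1, 0.5, 0.4]
finger_gap: 0.7
gripper_force: 0.0
clock: 3.6
position: [465.9, -248.2, 240.8]
tool_rot: [3.139, 0.124, 0.0]
wrist_force: [-0.7, 0.2, 0.4]
finger_gap: 0.1
gripper_force: 0.0
3.6 [ 465.93627211 -248.18203019  240.83920543] [ 9.96867513e-01  7.90895761e-02 -6.33341853e-06] [ 2.73060673e-05 -4.24252487e-04 -9.99999910e-01] [-0.65681442  0.16156541  0.44311841]
units [ 1.99 -2.9   6.04]
```

```bash
python3 -m pendant '0.5 -0.73 0 0 0 0;0.5 -0.73 0 0 0 0;0.5 -0.73 0 0 0 0;0.5 -0.73 0 0 0 0;0 0 0.8 0 0 0;0 0 0.8 0 0 0;0 0 0.8 0 0 0;0 0 0.6 0 0 0'
python3 -m pendant '0 0 0.6 0 0 0;0 0 0.6 0 0 0;0 0 0.6 0 0 0;0 0 0.6 0 0 0;0 0 0.6 0 0 0;0 0 0 0 0 0;0 0 0 0 0 0'
python3 - <<'E'
from h import *
ims=[]
for n,b in(("top",(260,150,400,255)),("scene",(130,150,270,255))):
    I=snapshot(n)["image"];ims.append(cv2.resize(I[b[1]:b[3],b[0]:b[2]],(400,300)))
cv2.imwrite("pics/b1.png",np.hstack(ims)[:,:,::-1]);print(state()["wrist_force"])
E
```

```text
clock: 4.4
position: [500.2, -188.5, 179.7]
tool_rot: [3.139, 0.119, -0.002]
wrist_force: [0.1, -0.3, -0.1]
finger_gap: 0.4
gripper_force: 0.0
clock: 5.1
position: [501.1, -186.7, 120.5]
tool_rot: [-3.139, -0.123, 0.001]
wrist_force: [0.2, -0.2, -0.3]
finger_gap: 0.4
gripper_force: 0.0
[-0.37607632 -0.26170726 -0.09256194]
```

View pics/b1.png

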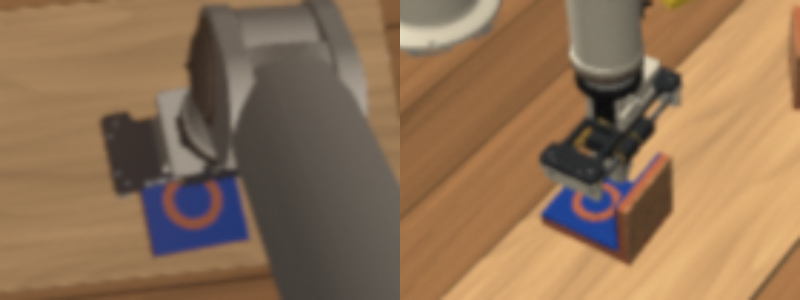

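The closed fingers are down between the lying plate and the raised foot, facing the glaze. I'll push now.

```bash
python3 -m pendant '0.4 0 0.05 0 0 0;0.4 0 0.05 0 0 0;0.3 0 0.05 0 0 0;0.3 0 0.05 0 0 0;0.3 0 0.05 0 0 0;0.3 0 0.05 0 0 0;0.3 0 0.05 0 0 0'
python3 -m pendant '0.3 0 0.05 0 0 0;0.3 0 0.05 0 0 0;0.3 0 0.05 0 0 0;0.3 0 0.06 0 0 0;0.3 0 0.06 0 0 0;0.3 0 0.06 0 0 0'
python3 - <<'E'
from h import *
ims=[]
for n,b in(("top",(260,150,400,255)),("scene",(130,150,270,255))):
    I=snapshot(n)["image"];ims.append(cv2.resize(I[b[1]:b[3],b[0]:b[2]],(400,300)))
cv2.imwrite("pics/b2.png",np.hstack(ims)[:,:,::-1]);print(state()["wrist_force"])
E
```

```text
clock: 5.9
position: [548.0, -183.4, 113.9]
tool_rot: [3.139, 0.122, 0.002]
wrist_force: [-1.9, -0.2, 3.3]
finger_gap: 0.6
gripper_force: 1.8
clock: 6.5
position: [583.7, -180.2, 106.9]
tool_rot: [-3.139, -0.123, -0.001]
wrist_force: [-1.5, -0.6, 0.0]
finger_gap: 0.1
gripper_force: 0.5
[-0.76409176  0.01048298  1.61857106]
```

View pics/b2.png

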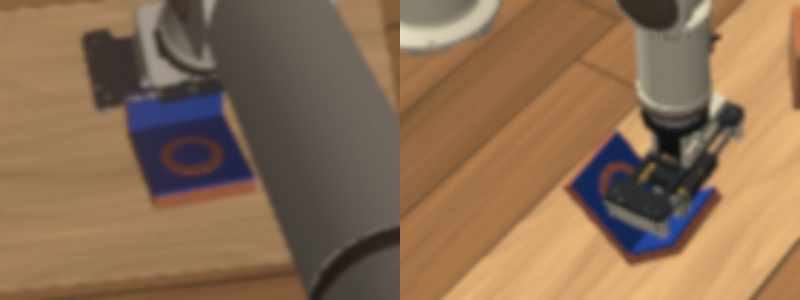

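Blue is tilted roughly 40° with the foot leading away, and the forces are low. I'll continue past balance, then rise.

```bash
python3 -m pendant '0.3 0 0.12 0 0 0;0.3 0 0.12 0 0 0;0.3 0 0.12 0 0 0;0.3 0 0.12 0 0 0;0.3 0 0.12 0 0 0;0.3 0 0.1 0 0 0;0.2 0 0 0 0 0;0 0 0 0 0 0'
python3 - <<'E'
from h import *
ims=[]
for n,b in(("top",(260,150,400,255)),("scene",(130,150,270,255))):
    I=snapshot(n)["image"];ims.append(cv2.resize(I[b[1]:b[3],b[0]:b[2]],(400,300)))
cv2.imwrite("pics/b3.png",np.hstack(ims)[:,:,::-1]);print(state()["wrist_force"])
E
```

```text
clock: 7.4
position: [623.5, -177.1, 93.1]
tool_rot: [-3.139, -0.123, -0.001]
wrist_force: [-0.0, 0.1, -0.3]
finger_gap: 0.4
gripper_force: 0.0
[ 0.20151684  0.47633083 -0.32131488]
```

View pics/b3.png

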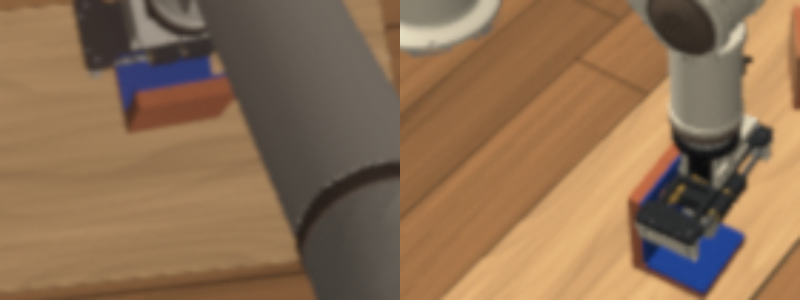

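Blue stands on its foot, with no contact force on the tool. I'll rise, then turn for cream.

```bash
python3 -m pendant '0.1 0 -0.5 0 0 0;0 0 -1 0 0 0;0 0 -1 0 0 0;0 0 -1 0 0 0;0 0 -1 0 0 0;0 0 -1 0 0 0;0 0 -1 0 0 0;0 0 -1 0 0 0'
python3 -m pendant '0 0 0 0 0 -0.98;0 0 0 0 0 -0.98;0 0 0 0 0 -0.98;0 0 0 0 0 -0.98;0 0 0 0 0 -0.98;0 0 0 0 0 -0.98;0 0 0 0 0 -0.98;0 0 0 0 0 0'
python3 - <<'E'
from h import *
s=state();p=s["position"];M=R.from_rotvec(s["tool_rot"]).as_matrix()
print(s["clock"],s["qpos"].round(2),M[:,0],M[:,2])
z=np.array([np.cos(.63),np.sin(.63),0]);t=np.array([545.8,138.4,0])+z*45;t[2]=120
print("units",(M.T@(t-p)/20).round(2))
E
```

```text
clock: 8.3
position: [624.8, -177.4, 245.1]
tool_rot: [3.139, 0.122, 0.001]
wrist_force: [0.1, -0.2, 0.8]
finger_gap: 0.2
gripper_force: 0.0
clock: 9.1
position: [624.7, -177.4, 244.0]
tool_rot: [2.988, 0.969, 0.001]
wrist_force: [0.4, -0.0, -0.5]
finger_gap: 0.5
gripper_force: 0.0
9.1 [ 0.68  0.54 -0.64  1.54  0.34  1.17 -0.97] [8.09718274e-01 5.86818704e-01 3.53921336e-04] [ 6.35141241e-04 -2.73277278e-04 -9.99999761e-01]
units [  8.32 -15.11   6.19]
```

```bash
python3 -m pendant '0.52 -0.94 0 0 0 0;0.52 -0.94 0 0 0 0;0.52 -0.94 0 0 0 0;0.52 -0.94 0 0 0 0;0.52 -0.94 0 0 0 0;0.52 -0.94 0 0 0 0;0.52 -0.94 0 0 0 0;0.52 -0.94 0 0 0 0'
python3 -m pendant '0.52 -0.94 0 0 0 0;0.52 -0.94 0 0 0 0;0.52 -0.94 0 0 0 0;0.52 -0.94 0 0 0 0;0.52 -0.94 0 0 0 0;0.52 -0.94 0 0 0 0;0.52 -0.94 0 0 0 0;0.52 -0.94 0 0 0 0'
python3 -m pendant '0 0 0 0 0 0;0 0 0 0 0 0'
python3 - <<'E'
from h import *
s=state();p=s["position"];M=R.from_rotvec(s["tool_rot"]).as_matrix()
print(s["clock"],s["qpos"].round(2),M[:,0],M[:,2])
z=np.array([np.cos(.63),np.sin(.63),0]);t=np.array([545.8,138.4,0])+z*45;t[2]=120
print("units",(M.T@(t-p)/20).round(2))
E
```

```text
clock: 9.9
position: [603.9, -5.9, 243.9]
tool_rot: [2.989, 0.964, 0.001]
wrist_force: [0.0, -0.5, 0.2]
finger_gap: -0.0
gripper_force: 0.0
clock: 10.7
position: [583.1, 164.7, 243.8]
tool_rot: [2.989, 0.964, 0.001]
wrist_force: [-0.4, 0.1, -0.8]
finger_gap: 0.5
gripper_force: 0.0
clock: 10.9
position: [583.2, 164.0, 243.6]
tool_rot: [2.988, 0.968, 0.001]
wrist_force: [-0.0, -0.8, 0.1]
finger_gap: 0.5
gripper_force: 0.0
10.9 [ 0.22  0.48 -0.72  1.66  0.34  1.14 -1.54] [8.10168650e-01 5.86196834e-01 1.75130210e-04] [ 5.98477734e-04 -5.28385222e-04 -9.99999681e-01]
units [-0.02 -0.07  6.18]
```

Aligned with cream. I'll descend in front of its glazed foot.

```bash
python3 -m pendant '0 -0.07 0.8 0 0 0;0 0 0.8 0 0 0;0 0 0.8 0 0 0;0 0 0.8 0 0 0;0 0 0.8 0 0 0;0 0 0.8 0 0 0;0 0 0.7 0 0 0;0 0 0.7 0 0 0'
python3 -m pendant '0 0 0 0 0 0;0 0 0 0 0 0'
python3 - <<'E'
from h import *
ims=[]
for n,b in(("top",(140,130,280,235)),("scene",(210,110,350,215))):
    I=snapshot(n)["image"];ims.append(cv2.resize(I[b[1]:b[3],b[0]:b[2]],(400,300)))
cv2.imwrite("pics/c1.png",np.hstack(ims)[:,:,::-1])
E
```

```text
clock: 11.7
position: [582.3, 165.1, 117.8]
tool_rot: [-2.988, -0.968, 0.0]
wrist_force: [0.6, 1.4, 0.8]
finger_gap: 0.4
gripper_force: 0.0
clock: 11.9
position: [582.3, 165.3, 118.9]
tool_rot: [-2.988, -0.969, 0.0]
wrist_force: [-0.1, -0.9, 0.7]
finger_gap: 0.7
gripper_force: 0.0
```

View pics/c1.png

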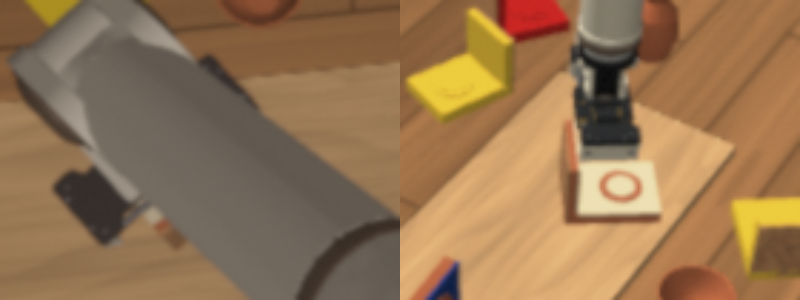

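The fingers are between cream's plate and its raised foot. I'll push along tool -x with the same profile that worked for blue.

```bash
python3 -m pendant '-0.4 0 0.05 0 0 0;-0.4 0 0.05 0 0 0;-0.3 0 0.05 0 0 0;-0.3 0 0.05 0 0 0;-0.3 0 0.05 0 0 0;-0.3 0 0.05 0 0 0;-0.3 0 0.05 0 0 0'
python3 -m pendant '-0.3 0 0.05 0 0 0;-0.3 0 0.05 0 0 0;-0.3 0 0.05 0 0 0;-0.3 0 0.06 0 0 0;-0.3 0 0.06 0 0 0;-0.3 0 0.06 0 0 0'
```

```text
clock: 12.7
position: [544.7, 137.6, 112.2]
tool_rot: [2.988, 0.968, -0.0]
wrist_force: [2.5, 1.2, 3.5]
finger_gap: 0.9
gripper_force: 1.9
clock: 13.3
position: [515.0, 116.5, 105.1]
tool_rot: [-2.989, -0.968, 0.002]
wrist_force: [1.2, 1.4, 0.3]
finger_gap: 0.2
gripper_force: 0.5
```

Forces match blue's run, so I'll finish the push.

```bash
python3 -m pendant '-0.3 0 0.12 0 0 0;-0.3 0 0.12 0 0 0;-0.3 0 0.12 0 0 0;-0.3 0 0.12 0 0 0;-0.3 0 0.12 0 0 0;-0.3 0 0.1 0 0 0;-0.2 0 0 0 0 0;0 0 0 0 0 0'
python3 - <<'E'
from h import *
ims=[]
for n,b in(("top",(140,130,280,235)),("scene",(210,110,350,215))):
    I=snapshot(n)["image"];ims.append(cv2.resize(I[b[1]:b[3],b[0]:b[2]],(400,300)))
cv2.imwrite("pics/c2.png",np.hstack(ims)[:,:,::-1]);print(state()["wrist_force"])
E
```

```text
clock: 14.1
position: [483.0, 93.0, 91.4]
tool_rot: [2.989, 0.968, -0.001]
wrist_force: [0.6, -0.4, 0.9]
finger_gap: 0.4
gripper_force: 0.0
[-0.58532835 -0.17976196  0.83124834]
```

View pics/c2.png

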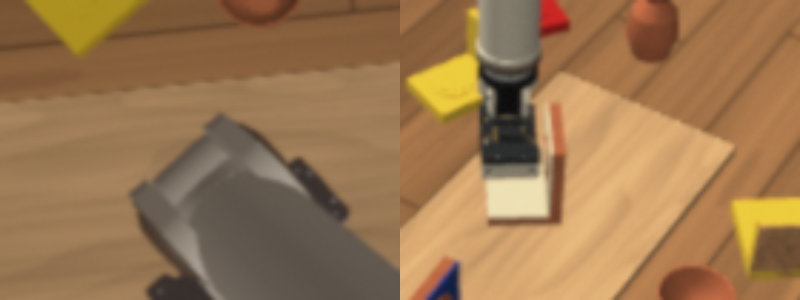

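Cream stands on its foot too. I'll rise, move back out of view and check both.

```bash
python3 -m pendant '-0.1 0 -0.5 0 0 0;0 0 -1 0 0 0;0 0 -1 0 0 0;0 0 -1 0 0 0;0 0 -1 0 0 0;0 0 -1 0 0 0;0 0 -1 0 0 0;0 0 -1 0 0 0'
python3 -m pendant '0 -1 -0.2 0 0 0;0 -1 -0.2 0 0 0;0 -1 -0.2 0 0 0;0 -1 -0.2 0 0 0;0 -1 -0.2 0 0 0;0 -1 0 0 0 0;0 -1 0 0 0 0;0 0 0 0 0 0'
python3 - <<'E'
from h import *
pt,psn=snapshot("top"),snapshot("scene")
cv2.imwrite("pics/end.png",np.hstack([cv2.resize(p["image"][100:330],(400,180))if 0 else cv2.resize(p["image"],(400,300)) for p in(pt,psn)])[:,:,::-1])
for n,q0,z in(("blue",(545.9,-183.8,3.22),1),("cream",(545.8,138.4,.63),1)):
    for p in(pt,psn):
        ref=render(p,q0,np.pi/2)
        c=[(np.minimum(d["pixels"],ref).sum()/np.maximum(d["pixels"],ref).sum(),d) for d in silhouettes(n,p)]
        if c:
            i,d=max(c,key=lambda a:a[0]);q,e=fit([p],[d["pixels"].astype(np.float32)],q0,np.pi/2)
            print(n,round(i,2),q.round(2),round(e,3))
for n in("vase","bowl","jar"):
    d=silhouettes(n,pt);print(n,[x["box"] for x in d][:1])
E
```

```text
clock: 15.0
position: [481.9, 92.7, 243.2]
tool_rot: [2.988, 0.969, 0.001]
wrist_force: [-0.5, 0.0, 0.8]
finger_gap: 0.6
gripper_force: 0.0
clock: 15.8
position: [396.9, 209.0, 261.5]
tool_rot: [-2.985, -0.977, 0.001]
wrist_force: [-0.3, 0.3, -0.0]
finger_gap: 0.4
gripper_force: 0.0
blue 0.89 [ 549.74 -185.29    3.21] 0.036
blue 0.91 [ 548.91 -182.71    3.24] 0.036
cream 0.92 [542.76 135.86   0.63] 0.037
cream 0.89 [541.41 143.8    0.64] 0.078
vase [[64.2, 227.8, 97.1, 258.1]]
bowl [[212.0, 110.3, 246.6, 143.3]]
jar [[416.6, 195.7, 458.6, 223.2]]
```

View pics/end.png

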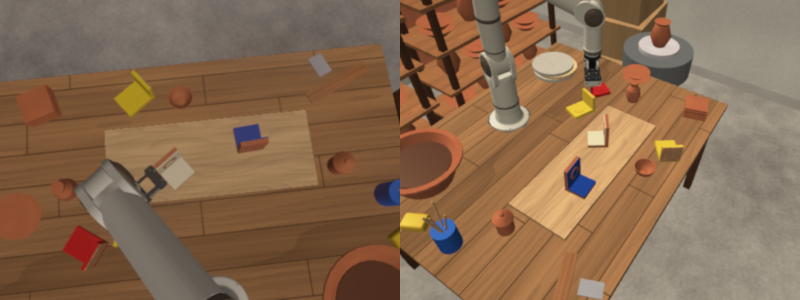

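Both bookends stand within about 7 mm of their start. The vase, bowl and jar haven't moved and the arm is clear, so I'm handing in.

```bash
python3 -c "
from plant import ticket;print(ticket.job_done())"
```

```text
the job is handed in; nothing more can be done
None
```

The job is handed in: both bookends stand upright on their feet within about 7 mm of where they lay, and the vase, bowl and jar were not moved; no verdict was returned.

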